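# Fish the long tea scoop out of the half-opening drawer

### The arm

A 7-joint arm with a two-finger parallel gripper is mounted at the origin on the work surface. World frame = base frame: x ahead of the robot, y to its left, z up, the work surface at z = 0. Lengths are in m, angles in rad, forces in N, time in s.
With the tool pointing down it reaches from about 0.4 to 0.85 m from the base axis. Payload 10.4 kg.
Tool frame: the origin (TCP) lies midway between the tips of the shut fingers; the grasp point (between the pads) lies 19 mm behind it; z points along the fingers, y is the line along which they close (so a half turn about z gives the same grasp; the last joint's range is limited). The gripper opens to 87 mm and grips with 3 to 60 N. Pads are 19 mm wide; open, the fingers measure 117 mm over their backs; the gripper's body (75 mm by 190 mm) begins 51 mm behind the grasp point.
Start: joints at [-1.156, 0.332, -0.065, 1.46, 0.022, 1.35, -0.088], TCP at [0.265, 0.566, 0.198] pointing down, gripper open.
Joint ranges: [-2.6, 2.6], [-0.5, 2.12], [-1.47, 1.34], [0.16, 2.42], [-1.27, 4.41], [0.06, 2.06], [-2.6, 2.6]. Speed limits (rad/s): [2.22, 2.22, 2.79, 2.79, 3.14, 3.14, 3.14].

### API

Orientations are given as a unit quaternion [x, y, z, w].
In Python, from bench import r gives the robot as it stands.
- The arm moves only by the tool apply_moves, never from a script. Its argument "steps" is a list of rows, each a list of 7 numbers: the turn, a rotation vector about the tool's x, y, z in rad, then the shift along the tool's x, y, z in mm, then the opening, from -1 (shut) to 1 (fully open). In form: [[ax, ay, az, x, y, z, claw], ...]. A call has 1 to 20 rows; each row is the pose to reach, as a shift and turn from the pose commanded when the call began, along the tool's axes at that moment; what a row does not reach only later rows make up. A row lasts 1/12 s, in which the tool goes at most 41.7 mm and 7.16 degrees, less where a joint would pass 70% of its speed; a pose out of reach is approached as far as the arm can. A call with a gripper value outside its range is refused whole. The fingers move at their own pace and stop on an object; "force" is the grip in N (left out, the last holds). Time passes only in rows, so rows that repeat a pose let the fingers close. It gives the time, the measured TCP pose, the force, the opening and the grip force at its end, in the units of the state.
- r.read_state(): the state, without advancing time (a new reading comes with each control period).
- r.camera(name): name is "scene" or "top" or "wrist"; returns a dict with "pixels" (400x640x3 uint8, red, green, blue), "z_map" (400x640 float32, m along the optical axis (not along the pixel's ray), 0 where there is no reading), "fovy" (degrees; the focal length in pixels is half the picture's height over the tangent of half this angle, whatever the lens; pixels are square), "cx", "cy" (the principal point, pixels), "position" and "orientation" of the camera in the world. Camera axes: x right, y down, z forward; pixel columns grow to the right and rows downward; lengths in m; the calibration is good to about 2 mm. A picture is of the moment at which its call begins.
- r.close_job(): hands the job in; it is judged then, once.
The state is a dict: "time": time; "joint_positions": joint angles; "joint_vel": joint speeds; "joint_torque": joint torques, N m; "ee_pos": TCP position; "eef_rot": TCP orientation; "ft_force": force on the tool from outside, world axes, zero at the start; "torque": the same for the moment, N m; "width": finger opening in m; "grip_force": force on a finger pad.
Only numpy, scipy, OpenCV 4.12 (cv2) and the standard library are available. Lean on these libraries where they do the work, as an engineer would, in place of code of your own. Each camera call takes 0.05 s, during which the arm holds its last target. There are 200 camera calls.

### The job

Pull the tea chest's drawer out to its stop. The long wooden scoop inside reaches back under the chest's top, so take it by the handle, tip the handle end up and ease the scoop out slantwise through the gap between chest and drawer front, without levering it hard against the wood. Finish still holding the scoop in the gripper, motionless, with the whole scoop in the air well above the height of the chest and touching nothing else; leave the drawer open and the glasses, saucers, jar and sugar tongs where they are.

Things in the scene. Friction and masses are not known exactly. Their poses are not given: they have to be found in the camera images.
- chest: brown wooden tea chest, fixed to the counter, 310 deep (its x) x 220 wide (y) x 126 high mm; origin on the counter under the middle of its front face, z up, x from the front face (x = 0) to the back (310 mm); the drawer comes out towards -x. The underside of the top board is 116 mm above the counter; the board's front edge is flush with the front face. Holds one light wooden drawer.
- drawer (a joint): how far the drawer is out, m: 0 shut, stop at 0.150 (about half its length). Wooden runners with about 1 to 2 N of friction and some damping, no spring: it stays where it is left. Fully out, 136 mm are open between the chest's front face and the inside of the drawer front.
- drawer_handle (a point): middle of the drawer's steel bar handle: a level round bar 10 mm thick, 110 mm long across the chest's width (y), centre 40 mm in front of the drawer front and 94 mm above the counter, moving with the drawer. Two 8 mm stems, 45 mm either side of the middle, join it to the front; 35 mm is free behind the bar.
- drawer_front (a point): middle of the upper edge of the drawer's front panel, on its outer face, 104 mm above the counter, moving with the drawer, flush with the chest's front face when shut. The panel is 14 mm thick; behind it the drawer is 275 mm long inside and 176 mm wide, its floor 20 mm above the counter, side and back walls up to 70 mm above the counter
- scoop: dark wooden tea scoop, rigid, 250 mm long, about 80 g, lying lengthwise in the drawer, handle to the front, off centre and askew; rides with the drawer. Origin on its flat underside at the handle's end, on the centre line; x runs from there to the head's tip (250 mm), z up. Handle 16 wide x 18 high mm, x = 0 to 190; head: trough 44 wide x 24 high, x = 190 to 250. Centre of mass near x = 140 mm.
- scoop_head (a point): tip of the scoop's head, on the centre line 9 mm above its underside, at x = 250 mm of the scoop
- saucers: bystander: stack of four orange ceramic saucers, 120 mm across, 44 mm high, on the rear half of the chest's top (126 mm above the counter); origin under its centre
- jar: bystander: screw-top glass jar, 84 mm across, 135 mm high, on the counter beyond the chest; origin under its centre
- tongs: bystander: stainless sugar tongs, 150 mm long (x) x 36 mm, 8 mm high, lying on the counter beyond the drawer; origin under its middle
- glass1: bystander: tea glass 1 of a row of five, 54 mm across, 90 mm high, standing on a low aluminium tray (floor 4 mm, rim 16 mm) on the left; origin under its centre
- glass2: bystander: tea glass 2 of a row of five, 54 mm across, 90 mm high, standing on a low aluminium tray (floor 4 mm, rim 16 mm) on the left; origin under its centre
- glass3: bystander: tea glass 3 of a row of five, 54 mm across, 90 mm high, standing on a low aluminium tray (floor 4 mm, rim 16 mm) on the left; origin under its centre
- glass4: bystander: tea glass 4 of a row of five, 54 mm across, 90 mm high, standing on a low aluminium tray (floor 4 mm, rim 16 mm) on the left; origin under its centre
- glass5: bystander: tea glass 5 of a row of five, 54 mm across, 90 mm high, standing on a low aluminium tray (floor 4 mm, rim 16 mm) on the left; origin under its centre

How it is judged:
On the way, in this order (a step that is already met when the one before it is completed fails the run):
1. the drawer has been pulled out to its stop (value of joint drawer above 0.14 m), for 0.2 s.
2. in the gripper, the scoop is tipped handle end up while its head is still under the chest's top (angle between scoop's own x axis and vertical above 1.771 rad and x of scoop_head in the frame of chest above 0.005 m and height (world z) of scoop_head below 0.116 m and contact force between the fingers and scoop above 0.5 N), for 0.1 s.
At the end, for the whole second after the job is handed in: the scoop is held in the fingers, still (under 30 mm/s), both its ends more than 170 mm above the counter (44 mm above the chest's top), touching neither chest nor any other thing, and the drawer is still out by more than 100 mm (height (world z) of each of scoop, scoop_head above 0.17 m and contact force between the fingers and scoop above 0.5 N and contact force between scoop and chest below 0.05 N and contact force between scoop and glass1 below 0.05 N and contact force between scoop and glass2 below 0.05 N and contact force between scoop and glass3 below 0.05 N and contact force between scoop and glass4 below 0.05 N and contact force between scoop and glass5 below 0.05 N and contact force between scoop and saucers below 0.05 N and contact force between scoop and jar below 0.05 N and contact force between scoop and tongs below 0.05 N and linear speed of scoop below 0.03 m/s and angular speed of scoop below 0.2 rad/s and value of joint drawer above 0.1 m); the arm keeps its last pose, push and grip.
It fails at once if while tipped, the scoop is levered against the chest or drawer with more than 30 N (contact force between scoop and chest above 30 N and angle between scoop's own x axis and vertical above 1.661 rad).
It fails at once if a glass, the saucers, the jar or the tongs is shoved more than 15 mm or tipped (distance of any of glass1, glass2, glass3, glass4, glass5, saucers, jar, tongs from where it was at the start of the episode above 0.015 m or angle between any of glass1, glass2, glass3, glass4, glass5, saucers, jar's own z axis and vertical above 0.35 rad).
It also fails if it takes over 54 s, if anything falls off the work surface, if the arm or the gripper's body presses on something with over 40 N, if the wrist force passes 120 N, or if a joint passes its speed limit or range.

## Working session

There is one attempt and no reset: what is moved stays moved. The work goes in short steps, Python scripts to look and compute and a tool call to move; the robot and the scene stay as the last step left them, time stands still between calls to the robot, and variables do not carry over. Pictures are saved under pics/ and viewed, at most 10 in all, crops included, and the job is handed in when it is done.

Besides the shell and the picture viewer there is one more tool, called after "Call:" in YAML: its name, and indented under it one key for each argument. apply_moves: Moves the arm, as the interface text tells. Its arguments: {"type":"object","properties":{"steps":{"type":"array","items":{"type":"array","items":{"type":"number"}}},"force":{"type":"number"}},"required":["steps"]}

```bash
mkdir -p pics; cat > h.py <<'E'
import numpy as np, cv2
from scipy.spatial.transform import Rotation as R
from bench import r
def cloud(c):
    h,w=c["z_map"].shape; f=h/2/np.tan(np.radians(c["fovy"])/2)
    u,v=np.meshgrid(np.arange(w),np.arange(h)); z=c["z_map"]
    P=np.stack([(u-c["cx"])/f*z,(v-c["cy"])/f*z,z],-1)
    return P@R.from_quat(c["orientation"]).as_matrix().T+np.array(c["position"])
def shot(n,fn):
    c=r.camera(n); cv2.imwrite("pics/"+fn,c["pixels"][:,:,::-1]); return c,cloud(c)
E
python3 - <<'E'
from h import *
for n in("top","scene"):
    c,P=shot(n,n+"1.png"); print(n,c["position"],c["orientation"],c["fovy"]); np.savez(n+"1.npz",P=P,px=c["pixels"])
s=r.read_state(); print(s["ee_pos"],s["eef_rot"],s["width"],s["time"])
E
```

```text
top [0.43932512 0.08473023 1.06985606] [ 0.71064369 -0.69935864  0.06285549 -0.04395709] 55.80323773321372
scene [1.52471493 0.65891919 0.80413353] [ 0.43792005  0.7580187  -0.42181792 -0.23601553] 45.79943174584932
[0.2648184  0.56573219 0.19755473] [ 2.17153557e-01  9.76137262e-01 -6.06093361e-04 -1.06721687e-04] 0.08718304143428357 0.1
```

```bash
python3 -c "
import cv2,numpy as np
a=cv2.imread('pics/top1.png');b=cv2.imread('pics/scene1.png')
cv2.imwrite('pics/both1.png',cv2.resize(np.vstack([a,b]),(480,600)))"
```

```text
(no output)
```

View pics/top1.png

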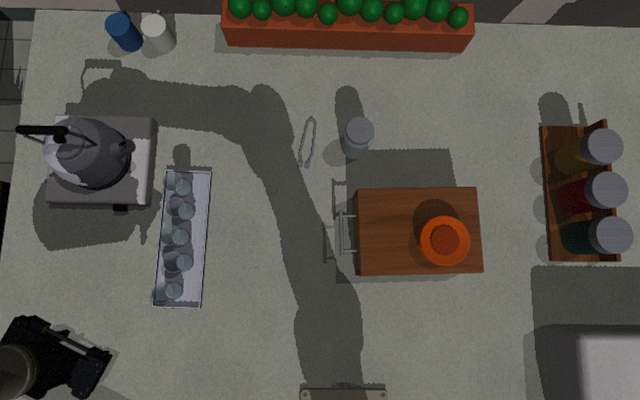

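View pics/scene1.png

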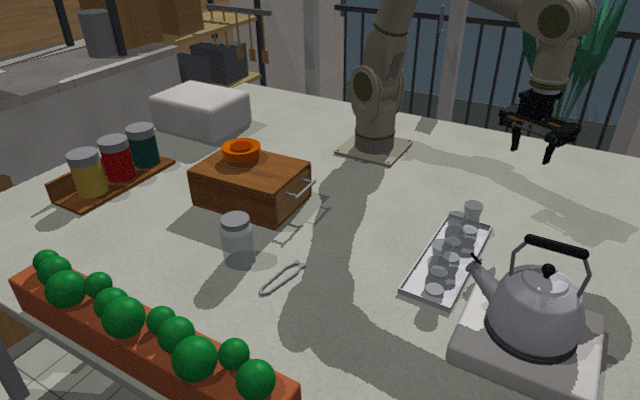

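The top view shows the chest top at px (355–482, 187–275) with its bar handle at (341, 232), pulling out to the image's left (world +y). The glasses are at (160–190, 185–290), the tongs at (307, 142), the jar at (358, 138) and the saucers at (445, 240).

```bash
cat >> h.py <<'E'
def rect(pts):
    (c,s,a)=cv2.minAreaRect(pts.astype(np.float32)); return np.array(c),s,a
E
python3 - <<'E'
from h import *
for n in("top","scene"):
    d=np.load(n+"1.npz");P=d["P"];px=d["px"]
    hsv=cv2.cvtColor(px,cv2.COLOR_RGB2HSV); x,y,z=P[...,0],P[...,1],P[...,2]
    roi=(x>0.15)&(x<0.75)&(y>-0.4)&(y<0.3)
    brown=roi&(hsv[...,0]<20)&(hsv[...,1]>90)&(abs(z-.126)<.008)
    k,lab,st,_=cv2.connectedComponentsWithStats(brown.astype(np.uint8)); i=1+st[1:,4].argmax(); m=lab==i
    print(n,"chest z",np.median(z[m]),m.sum()); q=P[m][:,:2]*1000
    o=roi&(z>.15)&(z<.19)&(hsv[...,1]>200); 
    print("saucers",np.median(P[o],0))
    q=np.vstack([q]); print(cv2.boxPoints(cv2.minAreaRect(q.astype(np.float32))).round(1).tolist())
    g=roi&(hsv[...,1]<60)&(z>.07)&(z<.115)&(y>-.02)&(y<.15)
    g&=(x>.25)&(x<.5); print("handle pts",g.sum()); 
    if g.sum()>5: print(P[g].min(0),P[g].max(0),np.median(P[g],0), rect(P[g][:,:2]*1000))
    if n=="top":
        for nm,(u,v) in dict(jar=(360,130),tongs=(300,160),glass_l=(182,185),glass_r=(173,290),tray1=(211,172),tray2=(200,306),hand=(341,215),hand2=(341,250)).items(): print(nm,P[v,u].round(3))
E
```

```text
top chest z 0.12642195958080832 8372
saucers [ 0.50050941 -0.22782607  0.16922371]
[[413.6000061035156, -31.399999618530273], [426.3999938964844, -339.3999938964844], [646.0, -330.29998779296875], [633.2000122070312, -22.299999237060547]]
handle pts 93
[ 0.46205357 -0.01847007  0.09422161] [0.49784065 0.01772236 0.10197819] [0.47770256 0.00997519 0.09795129] (array([ 4.80058411e+02, -4.24430847e-01]), (35.8058967590332, 36.01581573486328), 0.44824907183647156)
jar [ 0.787 -0.03   0.132]
tongs [0.738 0.129 0.009]
glass_l [0.641 0.433 0.089]
glass_r [0.371 0.44  0.081]
tray1 [0.696 0.382 0.012]
tray2 [0.325 0.388 0.017]
hand [0.568 0.016 0.1  ]
hand2 [0.477 0.015 0.101]
scene chest z 0.1251652254955754 3026
saucers [ 0.51288949 -0.22203297  0.16719181]
[[411.20001220703125, -29.200000762939453], [432.29998779296875, -345.20001220703125], [656.0999755859375, -330.29998779296875], [635.0, -14.300000190734863]]
handle pts 48
[ 0.46257193 -0.01917304  0.09125216] [0.49905114 0.02183688 0.09990998] [0.47932061 0.01299208 0.09661536] (array([486.32122803,   6.07710648]), (35.40682601928711, 40.736167907714844), 22.597553253173828)
```

```bash
cat >> h.py <<'E'
C0=np.array([.5234,-.0268,0]); CX=np.array([.0415,-.99914,0]); CY=np.cross([0,0,1],CX)
def toW(p): return C0+p[0]*CX+p[1]*CY+np.array([0,0,p[2]])
def toC(p): d=np.asarray(p)-C0; return np.stack([d@CX,d@CY,d[...,2]],-1)
def go(p,Rt,p0=None,R0=None):
    s=r.read_state(); p0=np.array(s["ee_pos"]) if p0 is None else p0; R0=R.from_quat(s["eef_rot"]) if R0 is None else R0
    rv=(R0.inv()*Rt).as_rotvec(); d=R0.inv().apply(np.asarray(p)-p0)*1000
    n=max(np.linalg.norm(d)/41.7,np.degrees(np.linalg.norm(rv))/7.16)
    print(rv.round(3),d.round(1),"rows>=%.1f"%n)
def down(yaxis):  # tool z down, tool y along given horizontal dir
    y=np.array(yaxis)/np.linalg.norm(yaxis); z=np.array([0,0,-1.]); return R.from_matrix(np.stack([np.cross(y,z),y,z],1))
E
python3 - <<'E'
from h import *
print(toW([-.04,0,.094])); 
go(toW([-.04,0,.15]),down(-CX)); go(toW([-.04,0,.077]),down(-CX)); go(toW([-.19,0,.077]),down(-CX))
E
```

```text
[0.52174   0.0131656 0.094    ]
[-0.001 -0.    -0.479] [-466.9 -391.5   48.1] rows>=14.7
[-0.001 -0.    -0.479] [-466.9 -391.4  121.1] rows>=14.9
[-0.001 -0.    -0.479] [-397.8 -258.3  120.9] rows>=11.7
```

Call:
apply_moves:
  steps:
    - [0, 0, -0.479, -467, -391.5, 40, -0.2]
    - [0, 0, -0.479, -467, -391.5, 40, -0.2]
    - [0, 0, -0.479, -467, -391.5, 40, -0.2]
    - [0, 0, -0.479, -467, -391.5, 40, -0.2]
    - [0, 0, -0.479, -467, -391.5, 40, -0.2]
    - [0, 0, -0.479, -467, -391.5, 40, -0.2]
    - [0, 0, -0.479, -467, -391.5, 40, -0.2]
    - [0, 0, -0.479, -467, -391.5, 40, -0.2]
    - [0, 0, -0.479, -467, -391.5, 40, -0.2]
    - [0, 0, -0.479, -467, -391.5, 40, -0.2]
    - [0, 0, -0.479, -467, -391.5, 40, -0.2]
    - [0, 0, -0.479, -467, -391.5, 40, -0.2]
    - [0, 0, -0.479, -467, -391.5, 40, -0.2]
    - [0, 0, -0.479, -467, -391.5, 40, -0.2]
    - [0, 0, -0.479, -467, -391.5, 40, -0.2]
    - [0, 0, -0.479, -467, -391.5, 40, -0.2]
    - [0, 0, -0.479, -467, -391.5, 40, -0.2]
    - [0, 0, -0.479, -467, -391.5, 40, -0.2]
  force: 20

```text
time: 1.6
ee_pos: [0.5216, 0.0143, 0.1579]
eef_rot: [-0.021, 1.0, 0.0, -0.0]
ft_force: [-0.8, 0.1, 0.3]
width: 0.0349
grip_force: 0.0
```

```bash
python3 - <<'E'
from h import *
c,P=shot("wrist","w1.png"); print(c["position"],c["orientation"])
m=(abs(P[...,2]-.097)<.008)&(abs(P[...,0]-.52)<.09)&(P[...,1]>-.01)&(P[...,1]<.06)
cc=toC(P[m]); print(m.sum(),np.median(cc,0),cc.min(0),cc.max(0))
m=(abs(P[...,2]-.126)<.004)&(P[...,1]<.02)&(P[...,1]>-.1)
cc=toC(P[m]); print(m.sum(),cc.min(0),cc.max(0))
go(toW([-.04,0,.077]),down(-CX))
E
```

```text
[0.4491666  0.01147185 0.34325305] [0.68614521 0.71506996 0.09698216 0.09205522]
2616 [-0.0420424  -0.00926972  0.09668707] [-0.04891749 -0.0590086   0.09104073] [-0.01542695  0.05150991  0.10010413]
23989 [-0.00226623 -0.10919432  0.1220031 ] [0.07372563 0.08836192 0.12774904]
[ 0.001 -0.001  0.001] [-0.2 -1.8 81. ] rows>=1.9
```

View pics/w1.png

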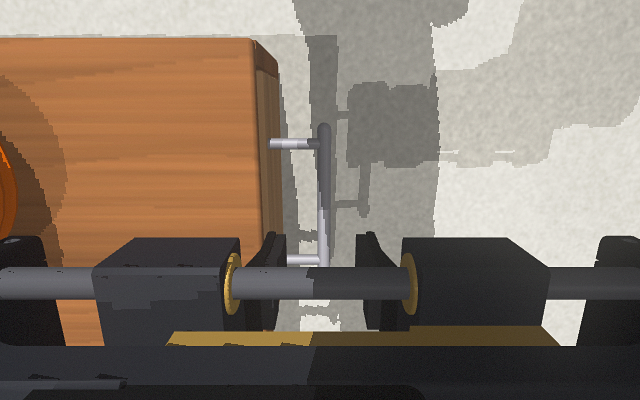

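The wrist view shows the bar (column 325) between the open fingers (262 and 370), so it is well centred. Next I go down, grip and pull.

Call:
apply_moves:
  steps:
    - [0, 0, 0, 0, 1, 41, -0.2]
    - [0, 0, 0, 0, 1, 81, -0.2]
    - [0, 0, 0, 0, 1, 81, -0.2]
    - [0, 0, 0, 0, 1, 81, -1]
    - [0, 0, 0, 0, 1, 81, -1]
    - [0, 0, 0, 0, 1, 81, -1]
    - [0, 0, 0, 0, 1, 81, -1]
  force: 20

```text
time: 2.23
ee_pos: [0.5233, 0.0149, 0.0794]
eef_rot: [-0.021, 1.0, 0.0, 0.002]
ft_force: [-0.4, -0.1, 0.4]
width: 0.0161
grip_force: 0.0
```

Call:
apply_moves:
  steps:
    - [0, 0, 0, 0, 8, 0, -1]
    - [0, 0, 0, 0, 22, 0, -1]
    - [0, 0, 0, 0, 36, 0, -1]
    - [0, 0, 0, 0, 50, 0, -1]
    - [0, 0, 0, 0, 64, 0, -1]
    - [0, 0, 0, 0, 78, 0, -1]
    - [0, 0, 0, 0, 92, 0, -1]
    - [0, 0, 0, 0, 106, 0, -1]
    - [0, 0, 0, 0, 120, 0, -1]
    - [0, 0, 0, 0, 132, 0, -1]
    - [0, 0, 0, 0, 142, 0, -1]
    - [0, 0, 0, 0, 148, 0, -1]
    - [0, 0, 0, 0, 150, 0, -1]
    - [0, 0, 0, 0, 150, 0, -1]
    - [0, 0, 0, 0, 150, 0, -1]

```text
time: 3.48
ee_pos: [0.5158, 0.1637, 0.0772]
eef_rot: [-0.02, 1.0, -0.0, 0.0]
ft_force: [0.0, 0.2, 0.8]
width: 0.0005
grip_force: 0.0
```

```bash
python3 - <<'E'
from h import *
c,P=shot("top","t2.png"); c2,P2=shot("wrist","w2.png")
b=np.vstack([c["pixels"][120:320,200:520],c2["pixels"][::2,::2]])
cv2.imwrite("pics/b2.png",cv2.resize(b[:,:,::-1],None,fx=1.4,fy=1.4))
E
```

```text
(no output)
```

View pics/b2.png

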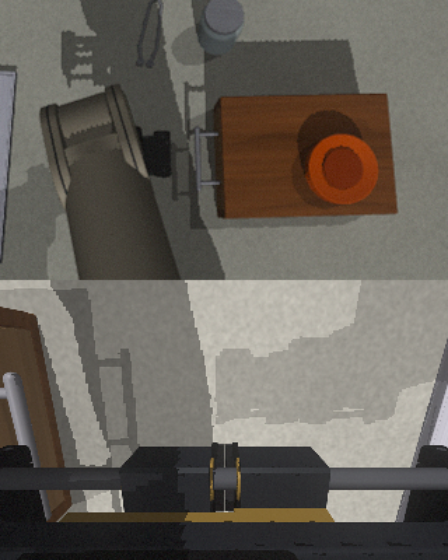

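The drawer didn't follow: the bar is still near the chest and the fingers are shut beyond it. I'll measure the bar and the fingertips.

```bash
python3 - <<'E'
from h import *
s=r.read_state(); print(toC(np.array(s["ee_pos"])),s["time"],s["joint_positions"])
for n in("top","wrist"):
    c=r.camera(n);P=toC(cloud(c));px=c["pixels"]; hsv=cv2.cvtColor(px,cv2.COLOR_RGB2HSV)
    m=(P[...,0]>-.1)&(P[...,0]<-.02)&(abs(P[...,1])<.075)&(P[...,2]>.07)&(P[...,2]<.11)&(hsv[...,1]<80)
    q=P[m]; print(n,m.sum(),np.percentile(q,[2,25,50,75,98],axis=0).round(4))
    if n=="wrist":
        m=(P[...,0]>-.25)&(P[...,0]<-.13)&(abs(P[...,1])<.03)&(P[...,2]<.14); print(P[m][:,2].min(), np.sort(P[m][:,2])[::max(1,m.sum()//12)].round(3))
E
```

```text
[-0.19049759  0.00036022  0.0772472 ] 3.5833 [-0.61874251  0.25181652  0.25930931  1.84175328 -0.07320633  1.05731021
  1.27958813]
top 221 [[-0.0462 -0.0571  0.0932]
 [-0.0436 -0.0392  0.0967]
 [-0.0408 -0.0036  0.098 ]
 [-0.0376  0.0334  0.0995]
 [-0.0225  0.0543  0.1027]]
wrist 3539 [[-0.0494 -0.0577  0.0904]
 [-0.0484 -0.0444  0.0938]
 [-0.0475 -0.0287  0.0957]
 [-0.0451 -0.0105  0.097 ]
 [-0.0385  0.0526  0.0984]]
-0.0036860553458233913 [-0.004 -0.002 -0.002 -0.002 -0.001 -0.001 -0.001 -0.001 -0.001 -0.001
 -0.     0.105  0.138]
```

Call:
apply_moves:
  steps:
    - [0, 0, 0, 0, 0, -40, -0.2]
    - [0, 0, 0, 0, 0, -80, -0.2]
    - [0, 0, 0, 0, -37, -80, -0.2]
    - [0, 0, 0, 0, -74, -80, -0.2]
    - [0, 0, 0, 0, -111, -80, -0.2]
    - [0, 0, 0, 0, -147, -80, -0.2]
    - [0, 0, 0, 0, -147, -80, -0.2]
    - [0, 0, 0, 0, -147, -40, -0.2]
    - [0, 0, 0, 0, -147, -10, -0.2]
    - [0, 0, 0, 0, -147, 7, -0.2]
    - [0, 0, 0, 0, -147, 7, -0.2]
    - [0, 0, 0, 0, -147, 7, -0.2]

```text
time: 4.68
ee_pos: [0.5214, 0.0173, 0.0701]
eef_rot: [-0.02, 1.0, -0.0, -0.001]
ft_force: [0.8, 0.2, 0.7]
width: 0.0345
grip_force: 0.0
```

```bash
python3 - <<'E'
from h import *
s=r.read_state(); print(toC(np.array(s["ee_pos"])),s["width"])
c=r.camera("scene"); c2=r.camera("wrist")
b=np.vstack([cv2.resize(c["pixels"][130:250,200:392],(640,400),interpolation=cv2.INTER_CUBIC),c2["pixels"][200:400]])
cv2.imwrite("pics/b3.png",b[:,:,::-1])
E
```

```text
[-0.04416797 -0.00017076  0.07013167] 0.03454285863087725
```

View pics/b3.png

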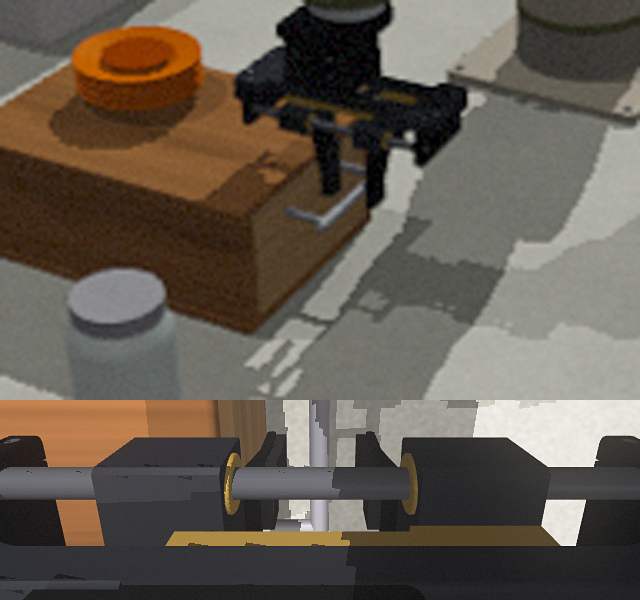

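The fingers straddle the bar in both views. I close them fully before pulling.

Call:
apply_moves:
  steps:
    - [0, 0, 0, 0, 0, 0, -1]
    - [0, 0, 0, 0, 0, 0, -1]
    - [0, 0, 0, 0, 0, 0, -1]
    - [0, 0, 0, 0, 0, 0, -1]
    - [0, 0, 0, 0, 0, 0, -1]
    - [0, 0, 0, 0, 0, 0, -1]
    - [0, 0, 0, 0, 0, 0, -1]
    - [0, 0, 0, 0, 0, 0, -1]
  force: 30

```text
time: 5.45
ee_pos: [0.522, 0.0175, 0.0706]
eef_rot: [-0.021, 1.0, 0.0, 0.0]
ft_force: [-1.5, -0.5, 5.2]
width: 0.0083
grip_force: 30.1
```

A width of 8.3 mm, less than the 10 mm bar, and a 5 N upward force mean the tips hold only the upper part of the bar. So the real tips sit higher than expected, and I'll check their height by camera.

```bash
python3 - <<'E'
from h import *
s=r.read_state(); t=np.array(s["ee_pos"]); print(t, s["ft_force"],s["torque"])
for n in ("scene","top"):
    c=r.camera(n);P=cloud(c);v=c["pixels"].max(-1)
    d=P-t; m=(abs(d[...,0])<.03)&(abs(d[...,1])<.04)&(d[...,2]<.1)&(P[...,2]>.06)
    dk=m&(v<60); Q=P[dk]; i=np.argsort(Q[:,2]); print(n,dk.sum(),Q[i][::max(1,len(i)//10)].round(3).tolist())
    h=m&~dk; print(P[h][:,2].min() if h.any() else 0)
c=r.camera("wrist"); P=cloud(c); d=toC(P)
m=(abs(d[...,1])<.08)&(d[...,0]<-.0)&(d[...,0]>-.1)&(d[...,2]>.04)&(d[...,2]<.2)
hs=m&(c["pixels"].max(-1)>90); print(np.percentile(d[hs],[2,25,50,75,98],axis=0).round(4))
E
```

```text
[0.5219783  0.01750783 0.07061866] [-1.48174573 -0.53634117  5.1633253 ] [-0.03555328  0.3553626   0.01991016]
scene 202 [[0.495, -0.02, 0.073], [0.52, 0.014, 0.103], [0.527, 0.032, 0.109], [0.524, 0.031, 0.117], [0.519, 0.011, 0.122], [0.53, 0.024, 0.128], [0.527, 0.036, 0.133], [0.532, 0.012, 0.138], [0.533, 0.026, 0.143], [0.524, 0.038, 0.148], [0.55, 0.008, 0.169]]
0.060647385631979245
top 0 []
0
[[-0.0496 -0.077   0.0483]
 [-0.0415 -0.0475  0.096 ]
 [-0.0141 -0.0306  0.1023]
 [-0.0046 -0.0233  0.1818]
 [-0.0003  0.0339  0.1938]]
```

Tips are about 26 mm higher than the reported TCP (scene depth shows finger ends near z ≈ 0.10 at TCP 0.071). I'll regrip 20 mm lower.

Call:
apply_moves:
  steps:
    - [0, 0, 0, 0, 0, 0, -0.2]
    - [0, 0, 0, 0, 0, 0, -0.2]
    - [0, 0, 0, 0, 0, 0, -0.2]
    - [0, 0, 0, 0, 0, 0, -0.2]
    - [0, 0, 0, 0, 0, 12, -0.2]
    - [0, 0, 0, 0, 0, 22, -0.2]
    - [0, 0, 0, 0, 0, 22, -0.2]
    - [0, 0, 0, 0, 0, 22, -1]
    - [0, 0, 0, 0, 0, 22, -1]
    - [0, 0, 0, 0, 0, 22, -1]
    - [0, 0, 0, 0, 0, 22, -1]
    - [0, 0, 0, 0, 0, 22, -1]
    - [0, 0, 0, 0, 0, 22, -1]
    - [0, 0, 0, 0, 0, 22, -1]
    - [0, 0, 0, 0, 0, 22, -1]
  force: 20

```text
time: 6.85
ee_pos: [0.522, 0.0176, 0.0485]
eef_rot: [-0.021, 1.0, 0.0, 0.0]
ft_force: [0.1, -0.7, 1.7]
width: 0.009
grip_force: 20.0
```

Call:
apply_moves:
  steps:
    - [0, 0, 0, 0, 6, 0, -1]
    - [0, 0, 0, 0, 16, 0, -1]
    - [0, 0, 0, 0, 28, 0, -1]
    - [0, 0, 0, 0, 40, 0, -1]
    - [0, 0, 0, 0, 52, 0, -1]
    - [0, 0, 0, 0, 64, 0, -1]
    - [0, 0, 0, 0, 76, 0, -1]
    - [0, 0, 0, 0, 88, 0, -1]
    - [0, 0, 0, 0, 100, 0, -1]
    - [0, 0, 0, 0, 112, 0, -1]
    - [0, 0, 0, 0, 124, 0, -1]
    - [0, 0, 0, 0, 134, 0, -1]
    - [0, 0, 0, 0, 142, 0, -1]
    - [0, 0, 0, 0, 147, 0, -1]
    - [0, 0, 0, 0, 149, 0, -1]
    - [0, 0, 0, 0, 150, 0, -1]
    - [0, 0, 0, 0, 151, 0, -1]
    - [0, 0, 0, 0, 152, 0, -1]

```text
time: 8.35
ee_pos: [0.5159, 0.1647, 0.0483]
eef_rot: [-0.019, 1.0, -0.003, -0.0]
ft_force: [0.1, -21.3, 13.1]
width: 0.0088
grip_force: 19.8
```

```bash
python3 - <<'E'
from h import *
s=r.read_state(); print(toC(np.array(s["ee_pos"])),s["width"],s["ft_force"],s["time"])
c,P=shot("top","t4.png"); c2,P2=shot("wrist","w4.png"); c3,P3=shot("scene","s4.png")
np.savez("t4.npz",P=P,px=c["pixels"],P3=P3,px3=c3["pixels"],P2=P2,px2=c2["pixels"])
b=np.vstack([cv2.resize(c["pixels"][160:300,220:444],(640,400)),c2["pixels"][:200]])
cv2.imwrite("pics/b4.png",b[:,:,::-1])
E
```

```text
[-0.19164712  0.00044352  0.04829362] 0.008812442768576496 [  0.06502067 -21.32596077  13.0765373 ] 8.35
```

View pics/b4.png

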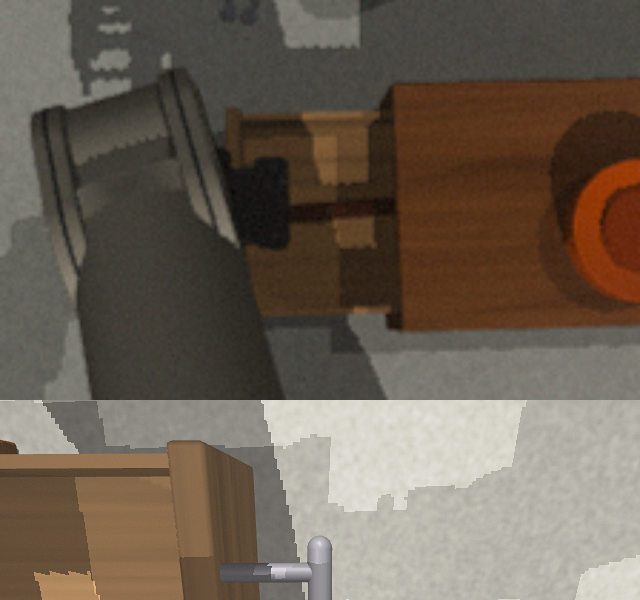

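Drawer is at its stop (21 N on the wrist), and the dark scoop handle shows near the drawer's middle (crop row 210, columns 290–395). I release, rise and look with the wrist camera.

Call:
apply_moves:
  steps:
    - [0, 0, 0, 0, -4, 0, -1]
    - [0, 0, 0, 0, -4, 0, -0.2]
    - [0, 0, 0, 0, -4, 0, -0.2]
    - [0, 0, 0, 0, -4, 0, -0.2]
    - [0, 0, 0, 0, -4, 0, -0.2]
    - [0, 0, 0, 0, -4, -40, -0.2]
    - [0, 0, 0, 0, -4, -80, 0]
    - [0, 0, 0, 0, -4, -120, 0]
    - [0, 0, 0, 25, -30, -150, 0]
    - [0, 0, 0, 50, -60, -170, 0]
    - [0, 0, 0, 50, -60, -170, 0]
    - [0, 0, 0, 50, -60, -170, 0]
    - [0, 0, 0, 50, -60, -170, 0]
    - [0, 0, 0, 50, -60, -170, 0]

```text
time: 9.67
ee_pos: [0.4678, 0.1084, 0.2173]
eef_rot: [-0.021, 1.0, -0.0, -0.001]
ft_force: [-0.3, 0.2, 0.3]
width: 0.0432
grip_force: 0.0
```

```bash
python3 - <<'E'
from h import *
s=r.read_state(); print(toC(np.array(s["ee_pos"])),s["width"],s["ft_force"],s["time"])
c2,P2=shot("wrist","w5.png"); c,P=shot("top","t5.png")
np.savez("t5.npz",P=P,px=c["pixels"],P2=P2,px2=c2["pixels"]); print(c2["position"])
E
```

```text
[-0.13736569 -0.0499622   0.21726759] 0.0431837345802236 [-0.26044557  0.20348744  0.27690122] 9.6667
[0.39548692 0.10560275 0.40265368]
```

View pics/w5.png

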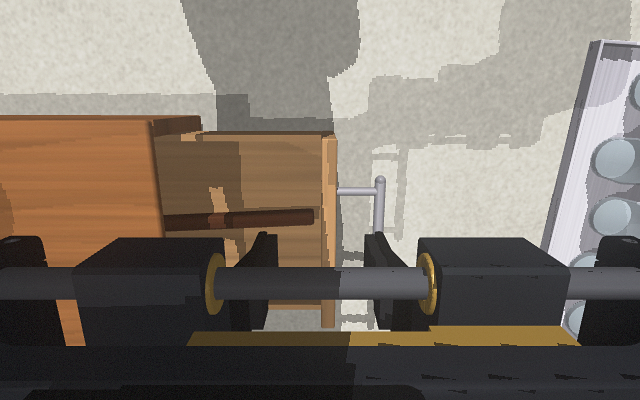

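The wrist view shows the scoop handle from (165, 223) to its end at (314, 216), top face lit, well clear of the drawer front at column 322.

```bash
python3 - <<'E'
from h import *
d=np.load("t5.npz")
for n,a,b in(("wrist","P2","px2"),("top","P","px")):
    P=toC(d[a]);px=d[b].astype(int);hsv=cv2.cvtColor(d[b],cv2.COLOR_RGB2HSV)
    m=(P[...,0]<-.0)&(P[...,0]>-.14)&(abs(P[...,1])<.085)&(P[...,2]>.025)&(P[...,2]<.055)
    q=P[m]
    if len(q)<20: print(n,len(q)); continue
    print(n,len(q),np.percentile(q,[1,50,99],axis=0).round(4).tolist())
    t=q[abs(q[:,2]-np.percentile(q[:,2],80))<.004]
    (c,s,an)=cv2.minAreaRect((t[:,:2]*1000).astype(np.float32)); print("top face z",np.median(t[:,2]),c,s,an)
    vx=cv2.fitLine((t[:,:2]*1000).astype(np.float32),cv2.DIST_L2,0,.01,.01).ravel(); print(vx, "xmin",t[:,0].min())
P=toC(d["P2"]); m=(P[...,0]<-.03)&(P[...,0]>-.12)&(abs(P[...,1])<.085)&(P[...,2]<.027); print("floor",np.median(P[m][:,2]))
m=(abs(P[...,2]-.104)<.006)&(P[...,0]<-.1)&(P[...,0]>-.17)&(abs(P[...,1])<.08); print("front panel",np.percentile(P[m],[2,50,98],axis=0).round(4).tolist())
# finger tip in top & wrist image: lowest finger points
t=np.array(r.read_state()["ee_pos"]); c=r.camera("scene"); Q=cloud(c); D=Q-t
m=(abs(D[...,0])<.03)&(abs(D[...,1])<.06)&(abs(D[...,2])<.07); z=np.sort(D[m][:,2]); print("tip rel z",m.sum(),z[:8].round(4), z[::max(1,len(z)//8)].round(3))
vv,uu=np.nonzero(m); i=np.argsort(D[m][:,2])[:10]; print(D[m][i].round(3).tolist())
E
```

```text
wrist 1849 [[-0.1286, -0.0063, 0.0256], [-0.0651, 0.0019, 0.0363], [-0.0014, 0.013, 0.0383]]
top face z 0.03650070145304818 (-64.98050689697266, 4.128085136413574) (129.99496459960938, 16.53011703491211) 2.7797491550445557
[ 9.9887896e-01  4.7337249e-02 -6.4789192e+01  3.3259537e+00] xmin -0.12965816702891686
top 21 [[-0.0634, -0.0021, 0.025], [-0.0047, 0.006, 0.0376], [-0.0015, 0.0627, 0.0417]]
top face z 0.03788595482834012 (-4.761934757232666, 4.822861671447754) (13.918509483337402, 6.150821208953857) 87.78909301757812
[ 0.04671394  0.9989083  -4.680554    4.694692  ] xmin -0.007907520642502709
floor 0.018825775550884882
front panel [[-0.1516, -0.0781, 0.1011], [-0.1449, -0.0237, 0.1027], [-0.1383, 0.0768, 0.1043]]
tip rel z 199 [0.0232 0.0237 0.0252 0.0253 0.0253 0.0253 0.0255 0.0256] [0.023 0.031 0.036 0.043 0.049 0.054 0.059 0.064 0.068]
[[-0.004, -0.023, 0.023], [0.008, -0.029, 0.024], [-0.012, 0.029, 0.025], [0.01, -0.025, 0.025], [-0.007, -0.021, 0.025], [0.01, 0.028, 0.025], [0.009, 0.03, 0.026], [0.002, -0.023, 0.026], [-0.003, 0.03, 0.026], [0.008, 0.024, 0.027]]
```

```bash
python3 - <<'E'
from h import *
s=r.read_state(); t=np.array(s["ee_pos"]); print(s["joint_positions"])
c=r.camera("scene"); D=toC(cloud(c))-toC(t)
m=(abs(D[...,0])>.05)&(abs(D[...,0])<.1)&(abs(D[...,1])<.05)&(D[...,2]>.03)&(D[...,2]<.2)&(c["pixels"].max(-1)<90)
print("body bottom rel TCP",np.percentile(D[m][:,2],[0,1,3,10]).round(3))
# target: tool y perpendicular to scoop
S=.9989*CX+.0474*CY; Y=np.cross(S,[0,0,1]); Y=Y*np.sign(Y[0]); Rt=down(Y)
for p in ([-.085,.0025,.15],[-.085,.0025,-.002]): go(toW(p),Rt)
print(S,Y)
E
```

```text
[-0.63585153 -0.01113814  0.31317091  1.81472678  0.00396403  1.3392919
  1.28953638]
body bottom rel TCP [0.09  0.096 0.098 0.103]
[-2.000e-03 -1.000e-03  1.524e+00] [-52.4 -51.9  67.3] rows>=12.2
[-2.000e-03 -1.000e-03  1.524e+00] [-52.6 -51.8 219.3] rows>=12.2
[ 0.08881359 -0.99607385  0.        ] [ 0.99607385  0.08881359 -0.        ]
```

The gripper body starts 95 mm behind the reported TCP, so the whole tool is offset about 25 mm along its axis and the spec's other sizes hold. I go over the handle.

Call:
apply_moves:
  steps:
    - [0, 0, 0.12, -5, -5, 0, 0]
    - [0, 0, 0.24, -12, -12, 0, 0]
    - [0, 0, 0.36, -20, -20, 0, 0]
    - [0, 0, 0.48, -30, -30, 0, 0]
    - [0, 0, 0.6, -40, -40, 10, 0]
    - [0, 0, 0.72, -52, -52, 20, 0]
    - [0, 0, 0.84, -52, -52, 30, 0]
    - [0, 0, 0.96, -52, -52, 40, 0]
    - [0, 0, 1.08, -52, -52, 50, 0]
    - [0, 0, 1.2, -52, -52, 60, 0]
    - [0, 0, 1.32, -52, -52, 67, 0]
    - [0, 0, 1.44, -52, -52, 67, 0]
    - [0, 0, 1.524, -52, -52, 67, 0]
    - [0, 0, 1.524, -52, -52, 67, 0]
    - [0, 0, 1.524, -52, -52, 67, 0]
  force: 40

```text
time: 11.12
ee_pos: [0.5221, 0.0578, 0.1508]
eef_rot: [0.674, 0.739, -0.0, -0.0]
ft_force: [-0.4, -0.4, 0.3]
width: 0.0433
grip_force: 0.0
```

```bash
python3 - <<'E'
from h import *
s=r.read_state(); print(toC(np.array(s["ee_pos"])),s["joint_positions"],s["time"])
c2,P2=shot("wrist","w6.png"); P=toC(P2)
m=(P[...,0]<-.0)&(P[...,0]>-.134)&(abs(P[...,1])<.03)&(P[...,2]>.028)&(P[...,2]<.046)
q=P[m]; print(len(q))
if len(q)>50:
    print(np.percentile(q,[1,50,99],axis=0).round(4).tolist()); print(cv2.fitLine((q[:,:2]*1000).astype(np.float32),cv2.DIST_L2,0,.01,.01).ravel())
S=.9989*CX+.0474*CY; Y=np.cross(S,[0,0,1]); Y=Y*np.sign(Y[0]); Rt=down(Y)
go(toW([-.085,.0025,-.002]),Rt)
E
```

```text
[-0.08461842  0.00221863  0.15082183] [-0.60828212  0.14513237  0.45132679  1.80940437 -0.06740268  1.20286399
 -0.04549693] 11.1167
2317
[[-0.1293, -0.0055, 0.0333], [-0.074, 0.0038, 0.0365], [-0.0102, 0.0136, 0.0381]]
[ 9.9876815e-01  4.9619861e-02 -7.2709366e+01  3.8125012e+00]
[-0.     0.     0.003] [  0.5   0.3 153. ] rows>=3.7
```

View pics/w6.png

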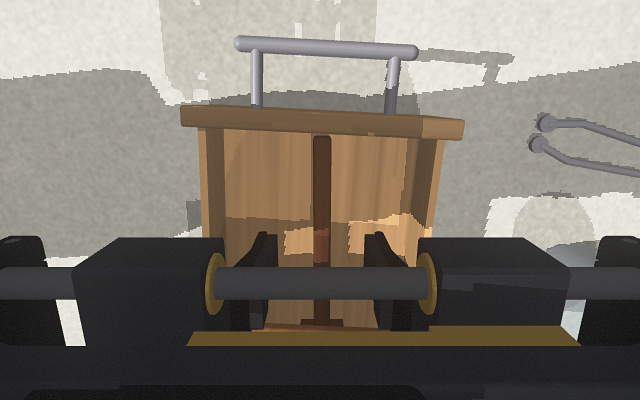

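The handle (column 321) lies centred between the fingers and parallel to them. I descend and grip.

Call:
apply_moves:
  steps:
    - [0, 0, 0, 0, 1, 38, 0]
    - [0, 0, 0, 0, 1, 76, 0]
    - [0, 0, 0, 0, 1, 110, 0]
    - [0, 0, 0, 0, 1, 132, 0]
    - [0, 0, 0, 0, 1, 145, 0]
    - [0, 0, 0, 0, 1, 151, 0]
    - [0, 0, 0, 0, 1, 151, 0]
    - [0, 0, 0, 0, 1, 151, 0]
    - [0, 0, 0, 0, 1, 151, -1]
    - [0, 0, 0, 0, 1, 151, -1]
    - [0, 0, 0, 0, 1, 151, -1]
    - [0, 0, 0, 0, 1, 151, -1]
    - [0, 0, 0, 0, 1, 151, -1]
    - [0, 0, 0, 0, 1, 151, -1]
    - [0, 0, 0, 0, 1, 151, -1]
    - [0, 0, 0, 0, 1, 151, -1]
  force: 40

```text
time: 12.5
ee_pos: [0.5233, 0.0578, 0.0005]
eef_rot: [0.675, 0.738, 0.0, 0.0]
ft_force: [-0.9, -0.6, 5.2]
width: 0.0156
grip_force: 40.0
```

Call:
apply_moves:
  steps:
    - [0, 0, 0, 0, 0, -4, -1]
    - [0, 0, 0, 0, 0, -7, -1]
    - [0, 0.05, 0, 0.7, 0, -17, -1]
    - [0, 0.1, 0, 0.9, 0, -27.5, -1]
    - [0, 0.15, 0, 0.6, 0, -38, -1]
    - [0, 0.2, 0, -0.2, 0, -48, -1]
    - [0, 0.25, 0, -1.6, 0, -58, -1]
    - [0, 0.3, 0, -3.3, 0, -68, -1]
    - [0, 0.3, 0, -3.3, 0, -68, -1]
    - [0, 0.3, 0, -3.3, 0, -68, -1]
    - [0, 0.3, 0, -3.3, 0, -68, -1]

```text
time: 13.42
ee_pos: [0.523, 0.0549, 0.0677]
eef_rot: [0.668, 0.73, 0.1, -0.11]
ft_force: [-0.2, -0.5, -1.6]
width: 0.0159
grip_force: 40.0
```

```bash
cat > look.py <<'E'
from h import *
s=r.read_state(); print(toC(np.array(s["ee_pos"])),R.from_quat(s["eef_rot"]).as_matrix()[:,2].round(3),s["joint_positions"],s["width"],s["time"])
for n in("scene","top","wrist"):
    c,P2=shot(n,"l_"+n+".png"); P=toC(P2); hsv=cv2.cvtColor(c["pixels"],cv2.COLOR_RGB2HSV)
    m=(P[...,0]<-.0)&(P[...,0]>-.25)&(abs(P[...,1])<.03)&(P[...,2]>.03)&(hsv[...,0]<14)&(hsv[...,1]>110)&(hsv[...,2]<110)&((P[...,0]>-.13)|(P[...,2]>.11))
    q=P[m]; print(n,len(q))
    if len(q)>30: print(np.percentile(q,[1,50,99],axis=0).round(4).tolist()," xz line",cv2.fitLine((q[:,[0,2]]*1000).astype(np.float32),cv2.DIST_HUBER,0,.01,.01).ravel().round(3))
E
python3 look.py
```

```text
[-0.08166883  0.00301284  0.06767287] [-0.027  0.293 -0.956] [-0.3344067   0.28238308  0.40473476  1.88382077 -0.460677    1.09064356
  0.38194021] 0.01590947828422049 13.4167
scene 157
[[-0.1172, -0.0127, 0.0717], [-0.0513, 0.01, 0.1004], [-0.0023, 0.0251, 0.2658]]  xz line [  0.951  -0.31  -62.543  97.535]
top 17
wrist 3838
[[-0.1175, -0.0056, 0.0906], [-0.0882, 0.0026, 0.1069], [-0.0374, 0.0118, 0.1154]]  xz line [  0.955  -0.295 -71.329 101.938]
```

The scoop follows rigidly (slope 0.30 rad, top line at z ≈ 0.080 at the front face). I tip slightly more and slide out along its axis.

Call:
apply_moves:
  steps:
    - [0, 0.04, 0, 0.5, 0, -8.2, -1]
    - [0, 0.08, 0, 0.9, 0, -16.4, -1]
    - [0, 0.08, 0, 7, 0, -16.9, -1]
    - [0, 0.08, 0, 20, 0, -17.9, -1]
    - [0, 0.08, 0, 34, 0, -19, -1]
    - [0, 0.08, 0, 48, 0, -20.1, -1]
    - [0, 0.08, 0, 62, 0, -21.2, -1]
    - [0, 0.08, 0, 76, 0, -22.4, -1]
    - [0, 0.08, 0, 90, 0, -23.5, -1]
    - [0, 0.08, 0, 104, 0, -24.6, -1]
    - [0, 0.08, 0, 118, 0, -25.7, -1]
    - [0, 0.08, 0, 132, 0, -26.9, -1]
    - [0, 0.08, 0, 145, 0, -27.9, -1]
    - [0, 0.08, 0, 153, 0, -28.6, -1]
    - [0, 0.08, 0, 157, 0, -28.9, -1]
    - [0, 0.08, 0, 157, 0, -28.9, -1]
    - [0, 0.08, 0, 157, 0, -28.9, -1]

```text
time: 14.98
ee_pos: [0.5108, 0.195, 0.1419]
eef_rot: [0.663, 0.724, 0.127, -0.139]
ft_force: [0.1, -0.3, -1.1]
width: 0.0156
grip_force: 40.0
```

```bash
python3 look.py; python3 - <<'E'
import cv2,numpy as np
a=cv2.imread('pics/l_scene.png');b=cv2.imread('pics/l_wrist.png')
cv2.imwrite('pics/b7.png',np.vstack([cv2.resize(a[80:280,180:500],(640,400)),b[60:260]]))
E
```

```text
[-0.22216236 -0.00334519  0.14190609] [-0.033  0.369 -0.929] [-0.48044917  0.17849332  0.31791803  1.84360501 -0.48004516  1.14320405
  0.12559907] 0.015630511649793597 14.9833
scene 445
[[-0.2475, -0.0194, 0.0895], [-0.1128, 0.0074, 0.1309], [-0.003, 0.0292, 0.3316]]  xz line [   0.921   -0.39  -126.956  140.256]
top 46
[[-0.248, -0.0168, 0.18], [-0.233, -0.0055, 0.1899], [-0.0186, 0.0079, 0.527]]  xz line [   0.541    0.841 -196.932  248.383]
wrist 1153
[[-0.2484, -0.012, 0.1604], [-0.2201, -0.005, 0.181], [-0.1744, 0.006, 0.1922]]  xz line [   0.928   -0.373 -207.894  175.125]
```

View pics/b7.png

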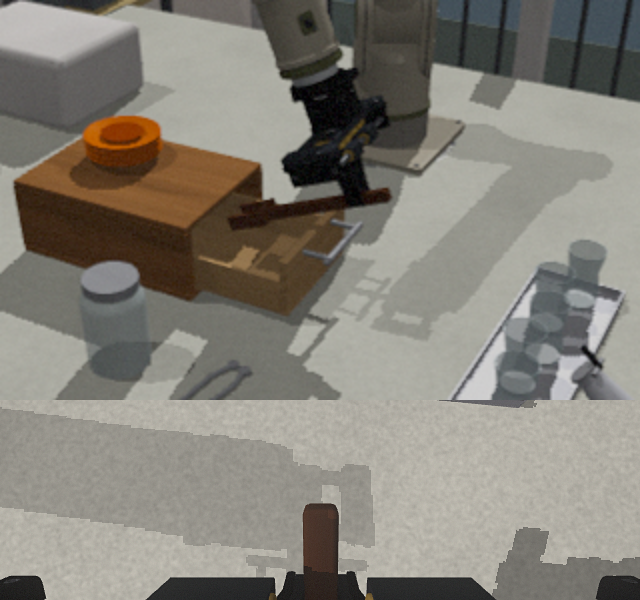

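The scoop is out of the chest (head tip just before the front face, handle end out over the drawer handle), tilted, with nothing touching. I move it slightly outward, then straight up.

Call:
apply_moves:
  steps:
    - [0, 0, 0, 6, 0, 1, -1]
    - [0, 0, 0, 14, 0, -2, -1]
    - [0, 0, 0, 19, 0, -16, -1]
    - [0, 0, 0, 26, 0, -34, -1]
    - [0, 0, 0, 33, 0, -52, -1]
    - [0, 0, 0, 40, 0, -70, -1]
    - [0, 0, 0, 47, 0, -88, -1]
    - [0, 0, 0, 54, 0, -106, -1]
    - [0, 0, 0, 61, 0, -124, -1]
    - [0, 0, 0, 67, 0, -139, -1]
    - [0, 0, 0, 72, 0, -149, -1]
    - [0, 0, 0, 74, 0, -153, -1]
    - [0, 0, 0, 74, 0, -153, -1]
    - [0, 0, 0, 74, 0, -153, -1]
    - [0, 0, 0, 74, 0, -153, -1]
    - [0, 0, 0, 74, 0, -153, -1]
    - [0, 0, 0, 74, 0, -153, -1]
    - [0, 0, 0, 74, 0, -153, -1]

```text
time: 16.63
ee_pos: [0.5098, 0.2071, 0.3113]
eef_rot: [0.663, 0.724, 0.127, -0.139]
ft_force: [-0.7, 0.0, -0.7]
width: 0.0155
grip_force: 40.0
```

```bash
python3 - <<'E'
from h import *
s=r.read_state(); print(toC(np.array(s["ee_pos"])),np.abs(s["joint_vel"]).max(),s["grip_force"],s["width"],s["ft_force"])
for n in("scene","top"):
    c,P2=shot(n,"f_"+n+".png"); P=toC(P2); hsv=cv2.cvtColor(c["pixels"],cv2.COLOR_RGB2HSV)
    m=(P[...,0]<.05)&(P[...,0]>-.3)&(abs(P[...,1])<.06)&(P[...,2]>.15)&(P[...,2]<.4)&(hsv[...,0]<14)&(hsv[...,1]>110)&(hsv[...,2]<110)
    q=P[m]; print(n,len(q)); 
    if len(q): print(q[q[:,0].argmax()],q[q[:,0].argmin()],q[:,2].min())
    if n=="top":
        f=(abs(P[...,2]-.104)<.006)&(P[...,0]<-.1)&(P[...,0]>-.17)&(abs(P[...,1])<.09); print("front",np.median(P[f],0),f.sum())
E
```

```text
[-0.23427144 -0.00386945  0.31133787] 0.003103006654459921 39.99948441982269 0.015465911455764779 [-0.6758851   0.04597065 -0.74657613]
scene 411
[-0.03208288  0.02282675  0.27311695] [-0.26718233  0.00332273  0.35248172] 0.2585169579599079
top 72
[-0.2267383   0.00237846  0.34818995] [-0.2630308  -0.01081246  0.3557721 ] 0.34818995244119577
front [nan nan nan] 0
  return _methods._mean(a, axis=axis, dtype=dtype,
  ret = um.true_divide(
```

View pics/f_scene.png

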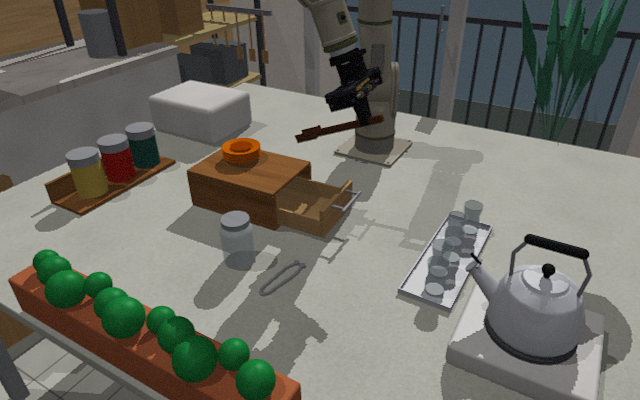

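The scene view shows the scoop in the gripper from (297, 136) to (382, 120). Both ends are above 0.25 m and clear of everything, the drawer is open at (315, 205), and the other objects haven't moved.

```bash
python3 -c "
from bench import r
print(r.close_job())"
```

```text
the job is handed in; nothing more can be done
None
```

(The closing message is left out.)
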